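Draw the calibration plate out of its nest and lay it on the measuring stand

TASK

The thin white dot-pattern calibration plate lies sunk in its grey nest on the small granite slab, where no finger can get at its edges. Touch down slowly on top of it, press lightly (it is brittle: never more than about 15 N) and so slide it forward, out through the open end of the nest, until about a third of it hangs over the granite's front edge; then take it by the overhanging end and set it down gently, flat between the four pins of the measuring stand and centred on it lengthwise. Do not let it fall, and leave everything else where it is.

Things in the scene. Friction and masses are not known exactly. Their poses are not given: they have to be found in the camera images.
- plate_center (a point): Centre (half-way up) of the loose calibration plate: white ceramic with black border and dots, 130 mm long (x), 50 wide (y), 4 thick (z up), 70 to 140 g. Brittle: breaks if pressed with over about 25 N. Starts flat in the nest, front (-x) end 10 to 14 mm inside the granite's front edge, rear end 2 to 6 mm from the rear stop. Friction 0.2 to 0.3 on granite, about 0.8 to 1.2 under a finger on its matt film top.
- edge (a point): Middle of the top front edge of the granite slab, on the nest's centre line. x points back into the granite along the nest (the plate slides out to -x), y along the edge, z up. In front of it is free space, 50 mm deep to the table. The plate lies flat on the granite and tips off when more than half its length hangs over.
- granite: Dark granite slab, 240 mm (x) by 180 (y), top 50 mm above the table; origin at table height below its centre, front face to -x. It stands on stiff damped springs: it yields 1 mm (no more is allowed) under about 27 N. It carries the nest. A loose steel ring (16 mm high) and a gauge block (30 mm high) stand on it behind the nest.
- nest (a point): Grey nest fixed on the granite; this point lies on the granite's top, 120 mm behind its front edge. Two rails along x, 54 mm apart inside, 14 mm wide, 9 mm high (5 mm above the plate's top), from x = -116 to +26 mm, where a rear stop of the same height closes it; the front (-x) end is open. 2 mm gap a side to the plate: no finger fits in.
- plunger_tip (a point): Brass sprung plunger in the nest's left (+y) rail, 120 mm behind the front edge. It presses the plate against the other rail with about 5 N until the plate's rear end has passed it, after 20 to 25 mm of travel; till then sliding takes about 3 N. Pressing down with under about 5 N the finger slips on the plate; 8 to 12 N is good. Point: the post's centre, at its foot.
- stand_top (a point): Centre of the flat top of the measuring stand: fixed grey block 80 mm (x) by 36 mm (y), top 50 mm above the table, on a blue foot 100 x 100 x 12 mm. The plate lies along the stand's x, overhanging 25 mm at each end and 7 mm at each side. Four 6 mm pins with tapered points at x = +-22, y = +-30.5 mm stand 10 mm above the top: the plate has 2.5 mm free a side.
There are look-alikes about, which are no part of the job. Of the things shaped like the part that bears plate_center, the white one is meant.

How it is judged:
On the way, in this order (a step that is already met when the one before it is completed fails the run):
1. the plate, still lying flat on the granite, hangs 30 to 58 mm over the front edge (x of plate_center in the frame of edge between 0.007 and 0.035 m and z of plate_center in the frame of edge between 0 and 0.004 m and angle between plate_center's own z axis and vertical below 0.05 rad), for 0.2 s.
2. the plate is lifted 25 mm clear of the granite in the fingers (z of plate_center in the frame of edge above 0.027 m and contact force between the fingers and plate above 0.5 N), for 0.2 s.
At the end, for the whole second after the job is handed in: The plate rests flat (within 0.05 rad) and still on the stand's top between the four pins, its length along the stand (within 0.13 rad), its centre within 12 mm of the stand's centre lengthwise and 6 mm sideways, let go (x of plate_center in the frame of stand_top between -0.012 and 0.012 m and y of plate_center in the frame of stand_top between -0.006 and 0.006 m and z of plate_center in the frame of stand_top between 0 and 0.0045 m and angle between plate_center's own z axis and vertical below 0.05 rad and angle between the x axis of plate_center and the x axis of stand_top, either way round below 0.13 rad and linear speed of plate below 0.01 m/s); the robot touches nothing.
It fails at once if the granite is pushed down more than 1 mm on its springs (the plate pressed with over about 25 N) (height (world z) of edge below 0.049 m).
It fails at once if the plate is pressed on the stand with more than 40 N (contact force between plate and stand above 40 N).
It fails at once if the plate is dropped (moving faster than 0.5 m/s with no finger on it) (linear speed of plate above 0.5 m/s and contact force between the fingers and plate below 0.02 N).
It fails at once if the plate has fallen off (its centre below 30 mm) (height (world z) of plate_center below 0.03 m).
It fails at once if a bystander is moved more than 20 mm (distance of any of ring_gauge, gauge_block, datum_sphere, hygrometer, driver, stylus_jar, clamp_knob from where it was at the start of the episode above 0.02 m).
It also fails if it takes over 64 s, if anything falls off the work surface, if the arm or the gripper's body presses on something with over 40 N, if the wrist force passes 120 N, or if a joint passes its speed limit or range.

ROBOT

A 6-joint arm with a two-finger parallel gripper is mounted at the origin on the work surface. World frame = base frame: x ahead of the robot, y to its left, z up, the work surface at z = 0. Lengths are in m, angles in rad, forces in N, time in s.
With the tool pointing down it reaches from about 0.275 to 0.875 m from the base axis. Payload 12.5 kg.
Tool frame: the origin (TCP) lies at the very end of the fingers, on their centre line; the grasp point (between the pads) lies 19 mm behind it; x points along the fingers, y is the direction in which the jaws open and shut, and the axes are right-handed (so a half turn about x gives the same grasp; the last joint's range is limited). The gripper opens to 85 mm and grips with 20 to 120 N. Pads are 22 mm wide; open, the fingers measure 114 mm over their backs; the gripper's body (76 mm by 85 mm) begins 54 mm behind the grasp point. The pads swing forward as they close: fully open they stand 13 mm farther back than shut.
Start: joints at [-1.429, 0.351, 1.652, -0, 1.139, -0.085], TCP at [0.124, -0.536, 0.231] pointing down, gripper open.
Joint ranges: [-2.75, 2.75], [-0.79, 2.1], [0.01, 2.65], [-1.57, 4.71], [0.07, 3.14], [-2.87, 2.87]. Speed limits (rad/s): [2.22, 2.22, 2.79, 3.14, 3.14, 3.14].

INTERFACE

Orientations are given as a 3x3 rotation matrix whose columns are the frame's x, y, z axes.
In Python, from bench import manip gives the robot as it stands. Calls block until the motion is done:
- manip.move_ptp(position, orientation): joint-space move of the TCP to a pose.
- manip.move_l(position, attitude=None, max_speed=0.15): straight line of the TCP; attitude=None keeps the orientation; max_speed is the mean speed in m/s.
- manip.move_j(angles): joint-space move.
- manip.set_gripper(opening, effort=None): opening from 0.0 (shut) to 1.0 (fully open); effort is the grip in N (None keeps the last); returns when the fingers have stopped.
- manip.dwell(seconds).
- manip.inverse_kinematics(position, orientation): joint angles nearest the present ones, or None.
- manip.grab_frame(name): name is "side" or "top"; returns (picture, depth): 480x640x3 uint8, red, green, blue; 480x640 float32, m along the optical axis (not along the pixel's ray), 0 where there is no reading.
- manip.get_calibration(name): a dict with "camera_matrix" (3x3 intrinsics, pixels), "R" (3x3) and "t" (3): a world point X has camera coordinates R X + t. Camera axes: x right, y down, z forward; pixel columns grow to the right and rows downward; lengths in m; the calibration is good to about 2 mm. A picture is of the moment at which its call begins. get_calibration takes no time and is no camera call.
A pose or a line that the arm cannot do raises manip.Unreachable and nothing moves.
- manip.sign_off(): hands the job in, once; it reports no verdict.
Trained networks look in the newest picture that a camera, given by its name, has taken for a name from the list of things; names that differ only in an ending like _2 or _b are one class to them, and where a whole thing is asked for, a point or a joint stands for the part that bears it (a point fixed in the world has none). Each returns a list of dicts, best first, with "confidence" (0 to 1); they miss things now and then, are a little off and sometimes report something else, mostly with a low value. They report only what shows in the picture. A call takes as long as a camera call. They do not tell look-alikes from the thing itself.
- manip.look_for(camera, name): "at" ([x, y, z] in m, in world coordinates, good to about 4 mm: the middle of the surface that is visible of it).
Readings, each from a call of its own:
- manip.current_time(): time.
- manip.current_qpos(): joint angles.
- manip.current_joint_vel(): joint speeds.
- manip.current_joint_torque(): joint torques, N m.
- manip.current_ee_pos(): TCP position.
- manip.current_tcp_rot(): TCP orientation.
- manip.current_force(): force on the tool from outside, world axes, zero at the start.
- manip.current_ft_torque(): the same for the moment, N m.
- manip.current_grip_width(): opening from 0.0 (shut) to 1.0 (fully open).
Only numpy, scipy, OpenCV 4.12 (cv2) and the standard library are available. Lean on these libraries where they do the work, as an engineer would, in place of code of your own. Each camera call takes 0.05 s, during which the arm holds its last target. There are 200 camera calls.

## Working session

There is one attempt and no reset: what is moved stays moved. The work goes in short steps, each a Python script; the robot and the scene stay as the last script left them, time stands still between calls to the robot, and variables do not carry over. Pictures are saved under pics/ and viewed, about 8 in all and at most 12, crops included, and the job is handed in when it is done.

```bash
mkdir -p pics; ls; python3 - <<'E'
from bench import manip as m
import cv2,numpy as np
for c in("side","top"):
    p,d=m.grab_frame(c); cv2.imwrite(f"pics/{c}0.png",p[:,:,::-1]); np.save(f"pics/{c}d.npy",d)
    k=m.get_calibration(c); print(c,np.round(k["camera_matrix"],1).tolist(),np.round(k["R"],3).tolist(),np.round(k["t"],3).tolist())
    for n in("plate_center","edge","granite","nest","plunger_tip","stand_top"):
        print(n,[(np.round(r["at"],4).tolist(),round(r["confidence"],2)) for r in m.look_for(c,n)[:3]])
print(m.current_time(),m.current_force())
E
```

```text
pics
side [[486.4, 0.0, 320.8], [0.0, 486.4, 235.4], [0.0, 0.0, 1.0]] [[0.993, -0.118, 0.007], [-0.074, -0.668, -0.741], [0.092, 0.735, -0.672]] [-0.493, 0.124, 0.792]
plate_center [([0.5975, 0.1993, 0.056], 0.92), ([0.3414, 0.3009, 0.0031], 0.85), ([0.3728, 0.0834, 0.0055], 0.71)]
edge [([0.6301, 0.1342, 0.0498], 0.7)]
granite [([0.6265, 0.1343, 0.0485], 0.91)]
nest [([0.6272, 0.1391, 0.0491], 0.78)]
plunger_tip [([0.6251, 0.1355, 0.0523], 0.18)]
stand_top [([0.6239, -0.1928, 0.0146], 0.62)]
top [[595.1, 0.0, 317.3], [0.0, 595.1, 241.1], [0.0, 0.0, 1.0]] [[0.01, -1.0, 0.001], [-0.996, -0.01, -0.092], [0.092, -0.0, -0.996]] [0.029, 0.487, 1.086]
plate_center [([0.375, 0.088, 0.001], 0.82), ([0.5954, 0.1924, 0.0521], 0.78), ([0.3368, 0.3017, 0.0042], 0.78)]
edge [([0.6358, 0.1715, 0.0451], 0.73)]
granite [([0.6402, 0.1718, 0.0515], 0.62)]
nest [([0.6363, 0.1685, 0.0491], 0.69)]
plunger_tip []
stand_top [([0.6294, -0.1741, 0.0155], 0.75), ([0.5956, 0.1934, 0.0499], 0.51)]
0.7 [0.7240145  0.3753625  0.51386593]
```

View pics/side0.png

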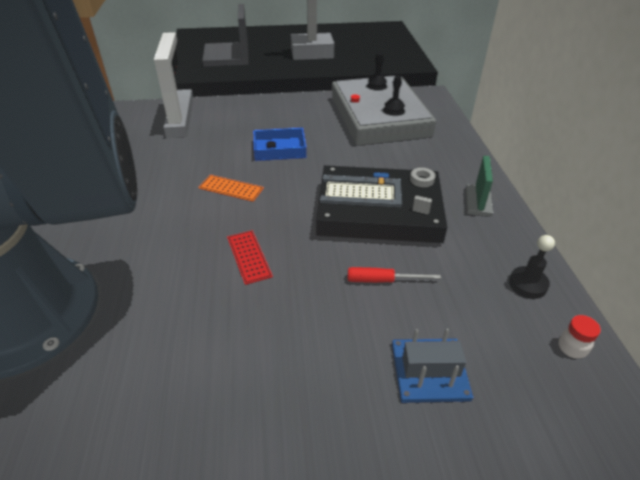

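View pics/top0.png

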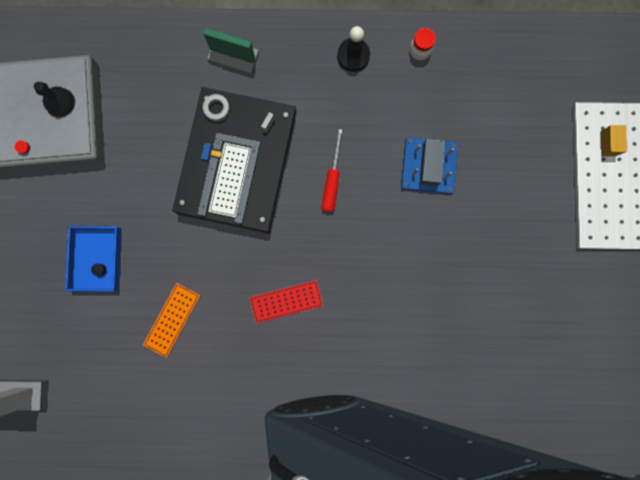

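The plate lies at about (230,180) px in the top view and (360,191) px in the side view. The nest is yawed roughly -13°, with its open end at the bottom left. The stand is at about (433,160) px in the top view. The red and orange plates are look-alikes. Next I measure from the depth images of both cameras.

```bash
cat > h.py <<'E'
from bench import manip as m
import cv2,numpy as np
def cloud(c,d):
    k=m.get_calibration(c);K=k["camera_matrix"];v,u=np.indices(d.shape)
    P=np.stack([(u-K[0,2])/K[0,0]*d,(v-K[1,2])/K[1,1]*d,d],-1)
    return (P-np.array(k["t"]))@np.array(k["R"])
def rect(xy):
    c,(w,h),_=r=cv2.minAreaRect((xy*1000).astype(np.float32)); b=cv2.boxPoints(r)
    e=b[1]-b[0];f=b[2]-b[1]; e=e if np.hypot(*e)>np.hypot(*f) else f
    a=(np.degrees(np.arctan2(e[1],e[0]))+90)%180-90
    return np.round(c,1),np.round(sorted((w,h)),1),round(float(a),2)
def biggest(mask):
    n,l,s,_=cv2.connectedComponentsWithStats(mask.astype(np.uint8)); 
    return l==1+np.argmax(s[1:,4])
def plate(c,p,X,zr=(.04,.2),box=(.45,.72,.1,.28)):
    q=p.astype(int)
    mk=(q.min(2)>150)&(X[...,0]>box[0])&(X[...,0]<box[1])&(X[...,1]>box[2])&(X[...,1]<box[3])&(X[...,2]>zr[0])&(X[...,2]<zr[1])
    return biggest(cv2.morphologyEx(mk.astype(np.uint8),cv2.MORPH_CLOSE,np.ones((5,5))))
E
python3 - <<'E'
from h import *
for c in("side","top"):
    p=cv2.imread(f"pics/{c}0.png")[:,:,::-1];d=np.load(f"pics/{c}d.npy");X=cloud(c,d)
    Z=X[...,2]; ok=d>0
    M=plate(c,p,X); print(c,"plate",M.sum(),rect(X[M][:,:2]),np.median(Z[M]))
    G=biggest(ok&(Z>.043)&(Z<.075)&(X[...,0]>.4)&(X[...,0]<.85)&(X[...,1]>.03)&(X[...,1]<.32))
    print("granite",rect(X[G][:,:2]),np.median(Z[G]))
    g=G&(Z<.053)&(p.max(2)<60); print("gr top z",np.median(Z[g]))
    S=biggest(ok&(Z>.044)&(Z<.056)&(X[...,0]>.5)&(X[...,0]<.75)&(X[...,1]>-.28)&(X[...,1]<-.1))
    print("stand",rect(X[S][:,:2]),np.median(Z[S]))
    F=biggest(ok&(Z>.008)&(Z<.016)&(X[...,0]>.5)&(X[...,0]<.75)&(X[...,1]>-.28)&(X[...,1]<-.1)); print("foot",rect(X[F][:,:2]),np.median(Z[F]))
    # plate by colour on plane z=.054 / table z near
    T=ok&(X[...,0]>.35)&(X[...,0]<.45)&(X[...,1]>-.2)&(X[...,1]<0); print("table z",np.median(Z[T]))
p=cv2.imread("pics/top0.png"); a=cv2.resize(p[80:245,160:310],None,fx=4,fy=3.6,interpolation=3)
cv2.imwrite("pics/crop.png",a)
E
```

```text
side plate 880 (array([ 514.4, -170.7]), array([126.8, 792. ]), 77.42) 0.053150821256716385
granite (array([635.4, 184.9]), array([185.3, 240.2]), -11.71) 0.05005540338850291
gr top z 0.04913594935328795
stand (array([ 634.8, -183.2]), array([37.7, 80.3]), -4.61) 0.049561127441953824
foot (array([ 634.9, -183.2]), array([100.6, 101.5]), 84.3) 0.011653709649780125
table z -0.00047490818740640557
top plate 1915 (array([508.4, 154.5]), array([114.6, 324.8]), 25.08) 0.05321838731089022
granite (array([636.1, 188.4]), array([181.1, 240.3]), -11.34) 0.05043932579275881
gr top z 0.049143434099327976
stand (array([ 635.8, -179.1]), array([36.8, 81.2]), -5.26) 0.049134737510565324
foot (array([ 635.3, -179.1]), array([100. , 100.2]), 84.37) 0.011318324019456519
table z -0.0007577272112000422
```

View pics/crop.png

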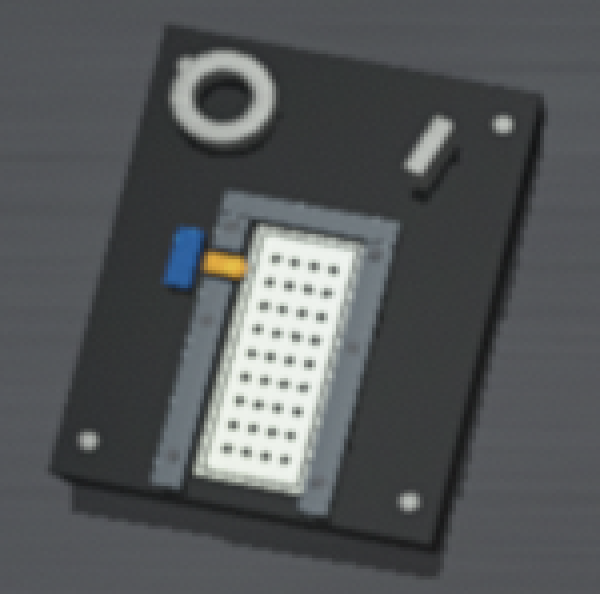

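```bash
cat >> h.py <<'E'
def onplane(c,uv,z):
    k=m.get_calibration(c);K=np.array(k["camera_matrix"]);R=np.array(k["R"]);t=np.array(k["t"])
    r=np.c_[uv,np.ones(len(uv))]@np.linalg.inv(K).T@R; o=-R.T@t
    return (o+r*((z-o[2])/r[:,2])[:,None])[:,:2]
def plate2(c,p,z=.054,ctr=(.6,.193),rad=.11):
    """pose of white plate by colour on plane z"""
    v,u=np.indices(p.shape[:2]); W=onplane(c,np.c_[u.ravel(),v.ravel()],z).reshape(480,640,2)
    q=p.astype(int); mk=(q.min(2)>140)&(np.hypot(W[...,0]-ctr[0],W[...,1]-ctr[1])<rad)
    mk=biggest(cv2.morphologyEx(mk.astype(np.uint8),cv2.MORPH_CLOSE,np.ones((5,5))))
    return rect(W[mk])
E
python3 - <<'E'
from h import *
for c in("side","top"):
    p=cv2.imread(f"pics/{c}0.png")[:,:,::-1]; print(c,plate2(c,p))
    print(m.current_tcp_rot().round(3).tolist())
E
```

```text
side (array([595.7, 192.1]), array([ 45.4, 130.2]), -11.46)
[[0.0, 0.225, -0.974], [0.0, -0.974, -0.225], [-1.0, -0.0, -0.0]]
top (array([596. , 194.9]), array([ 51. , 130.8]), -11.43)
[[0.0, 0.225, -0.974], [0.0, -0.974, -0.225], [-1.0, -0.0, -0.0]]
```

```bash
cat >> h.py <<'E'
a=np.radians(-11.45); ex=np.array([np.cos(a),np.sin(a),0]); ey=np.array([-ex[1],ex[0],0])
def rot(yaw):  # tool down, jaws along y of a thing with that yaw
    c,s=np.cos(yaw),np.sin(yaw); return np.array([[0,s,-c],[0,-c,-s],[-1,0,0]])
P0=np.array([.5958,.1935,0]); EDGE=P0-.078*ex
E
python3 - <<'E'
from h import *
R=rot(a); S=P0+.015*ex
m.set_gripper(0.0,30); t=m.current_time()
m.move_ptp((S+[0,0,.13]).tolist(),R); print(m.current_time()-t,m.current_qpos())
m.move_l((S+[0,0,.062]).tolist(),None,.1)
m.dwell(.2); f0=np.mean([m.current_force() for _ in range(3)],0); print("bias",f0,m.current_ee_pos(),m.current_time())
z=.062
while z>.046:
    z-=.0005; m.move_l((S+[0,0,z]).tolist(),None,.01)
    f=(m.current_force()-f0)
    if f[2]>1: break
print(z,f,m.current_ee_pos(),m.current_time())
while f[2]<8 and z>.046:
    z-=.00015; m.move_l((S+[0,0,z]).tolist(),None,.01); f=m.current_force()-f0; print(round(z,5),f.round(2),m.current_time())
np.save("f0.npy",f0); m.dwell(.15); print(m.current_force()-f0,m.current_ee_pos())
E
```

```text
3.0833 [ 2.28665152e-01  6.20527275e-01  1.49070615e+00 -1.04765604e-04
  1.03023657e+00  2.00014066e+00]
bias [-0.55708268  0.25763518  0.48754136] [0.61080719 0.19063688 0.06266385] 5.5833
0.05399999999999999 [ 0.96252629 -0.39257544  1.95710123] [0.61057968 0.19054665 0.05413747] 9.5833
0.05385 [-0.45 -0.64  2.67] 9.8333
0.0537 [-1.15 -0.35  5.97] 10.0833
0.05355 [-1.7  -0.38  6.07] 10.3333
0.0534 [-1.76 -1.71  6.8 ] 10.5833
0.05325 [-2.37 -1.26  7.79] 10.8333
0.0531 [-2.02 -1.17  9.07] 11.0833
[-2.54385104 -0.66196716  8.05946987] [0.61062874 0.19056928 0.05383011]
```

```bash
python3 - <<'E'
from h import *
f0=np.load("f0.npy"); S=P0+.015*ex; z=.0528; s=0
m.move_l((S+[0,0,z]).tolist(),None,.01)
while s<.0575:
    f=np.mean([m.current_force() for _ in range(2)],0)-f0
    if f[2]>14: z+=.0004
    else: z+=np.clip((f[2]-10)*.00005,-.0002,.0002)
    s=min(s+.005,.058)
    m.move_l((S-s*ex+[0,0,z]).tolist(),None,.02)
    print(round(s,4),round(z,5),f.round(1),end=" | ")
    if f[2]>18: break
m.dwell(.1);print(m.current_force()-f0,m.current_ee_pos(),m.current_time())
for c in("side","top"):
    p,d=m.grab_frame(c); cv2.imwrite(f"pics/{c}1.png",p[:,:,::-1])
a=cv2.imread("pics/side1.png")[130:260,290:470]
b=cv2.imread("pics/top1.png")[90:250,150:310]
cv2.imwrite("pics/s1.png",np.hstack([cv2.resize(a,(480,480)),cv2.resize(b,(320,480))]))
E
```

```text
0.005 0.05284 [-2.9 -1.7 10.7] | 0.01 0.05272 [ 0.9 -1.5  7.7] | 0.015 0.05269 [ 0.5 -2.8  9.4] | 0.02 0.05265 [ 1.5 -1.4  9.3] | 0.025 0.05262 [ 1.4 -1.   9.3] | 0.03 0.05257 [ 1.9 -0.2  8.9] | 0.035 0.05251 [ 0.8 -0.5  8.7] | 0.04 0.05253 [ 0.4  0.5 10.6] | 0.045 0.05255 [ 0.5  0.  10.4] | 0.05 0.05257 [-0.2 -0.8 10.3] | 0.055 0.0526 [-0.3 -0.1 10.6] | 0.058 0.05259 [ 0.5 -0.   9.8] | [ 1.41833438 -0.15993692 10.39495365] [0.55480834 0.20237366 0.05375071] 16.2833
```

View pics/s1.png

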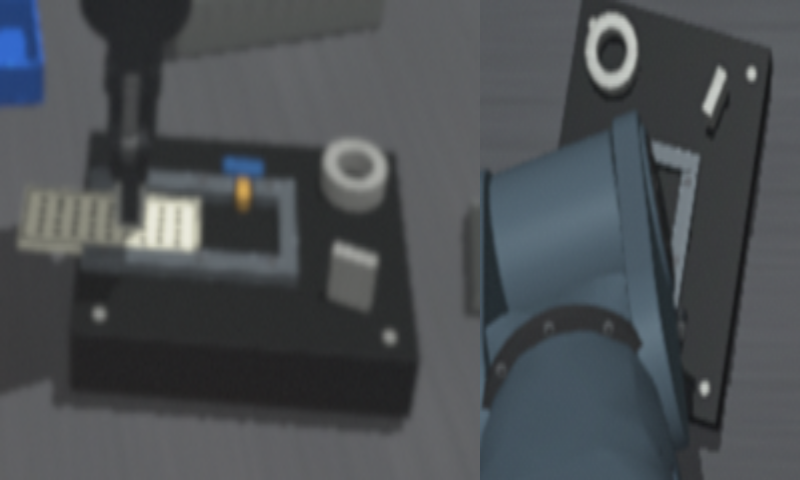

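The plate slid out flat with the finger, and its rear end has passed the plunger. Now I lift off and look again.

```bash
python3 - <<'E'
from h import *
f0=np.load("f0.npy"); p=m.current_ee_pos()
m.move_l([p[0],p[1],.058],None,.03); m.move_l([p[0],p[1],.11],None,.15); R=rot(a)
m.move_ptp([.42,.0,.16],R); m.set_gripper(1.0,60)
C=EDGE+.020*ex
for c in("side","top"):
    p,d=m.grab_frame(c); cv2.imwrite(f"pics/{c}2.png",p[:,:,::-1]); np.save(f"pics/{c}2d.npy",d)
    r=plate2(c,p,.054,C[:2],.1); print(c,r); q=np.r_[r[0]/1000,0]-EDGE; print("in edge frame",q@ex,q@ey)
    X=cloud(c,d);W=(d>0)&(np.hypot(X[...,0]-C[0],X[...,1]-C[1])<.06)&(p.min(2)>140); print("z",np.percentile(X[W][:,2],[10,50,90]))
print(m.current_time())
E
```

```text
side (array([539.5, 201.3]), array([ 52.9, 130.8]), -11.74)
in edge frame 0.02127206582722174 -0.003531498901165577
z [0.05181728 0.05318857 0.05458277]
top (array([540.6, 206.4]), array([ 52.1, 131.1]), -12.2)
in edge frame 0.021337759135088664 0.0016853664784758618
z [0.05059415 0.05325233 0.05603645]
19.075
```

```bash
python3 - <<'E'
from h import *
R=rot(np.radians(-11.8)); C=np.array([.540,.204,0]); G=C-.047*ex
m.move_ptp((G+[0,0,.14]).tolist(),R); m.move_l((G+[0,0,.029]).tolist(),None,.1)
f1=m.current_force(); print(f1,m.current_ee_pos())
m.set_gripper(0.0,60); w=m.current_grip_width(); m.dwell(.2); print("w",w,w*85,m.current_force(),m.current_time())
if w>.5 and w<.7:
    m.move_l((G+[0,0,.034]).tolist(),None,.03); print(m.current_force(),m.current_ft_torque())
    m.move_l((G+[0,0,.080]).tolist(),None,.08); m.dwell(.3)
print(m.current_force(),m.current_ft_torque(),m.current_grip_width(),m.current_time())
p,d=m.grab_frame("side"); cv2.imwrite("pics/side3.png",p[:,:,::-1]); np.save("pics/side3d.npy",d)
cv2.imwrite("pics/s3.png",cv2.resize(p[110:260,230:460,::-1],(800,520)))
E
```

```text
[0.33223425 0.39322908 0.01920229] [0.4942816  0.2134249  0.02955847]
w 0.5589582479585287 47.511451076474934 [-0.44576548  0.96047921  4.39711219] 21.8917
[ 0.39846928  1.32937041 -0.99180916] [ 0.26833569 -0.04804128  0.03232738]
[-0.17451166 -0.30873771 -0.7078505 ] [ 0.01267985 -0.03413507  0.00668527] 0.5574327320528026 23.2333
```

View pics/s3.png

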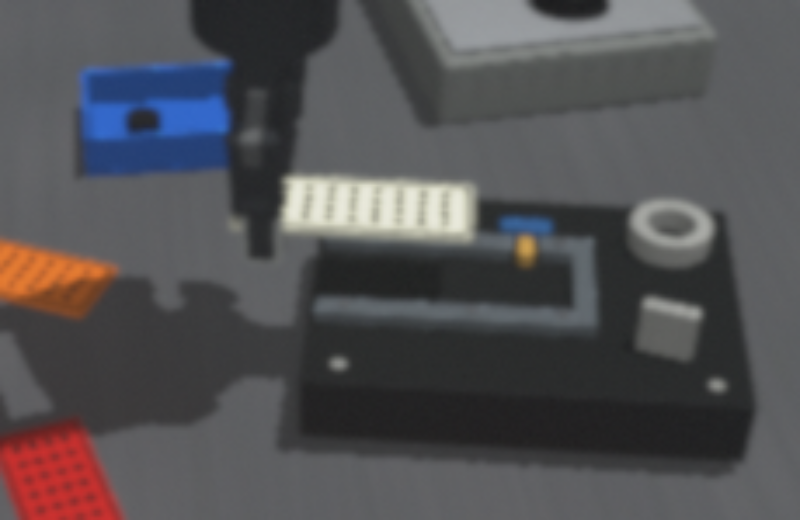

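The plate is gripped level and well clear of the granite. Carrying it to a hover over the stand, then comparing plate and stand in the same cameras.

```bash
cat >> h.py <<'E'
ys=np.radians(-5.3); sx=np.array([np.cos(ys),np.sin(ys),0]); sy=np.array([-sx[1],sx[0],0]); ST=np.array([.6353,-.1812,0])
E
python3 - <<'E'
from h import *
p=m.current_ee_pos(); m.move_l([p[0],p[1],.115],None,.1)
T=ST-.047*sx; m.move_ptp((T+[0,0,.115]).tolist(),rot(ys)); m.move_l((T+[0,0,.075]).tolist(),None,.1); m.dwell(.2)
tcp=m.current_ee_pos(); print("tcp",tcp,m.current_qpos().round(2),m.current_grip_width(),m.current_time())
ims=[]
for c in("side","top"):
    p,d=m.grab_frame(c); ims.append(p[:,:,::-1]); X=cloud(c,d)
    W=(d>0)&(np.hypot(X[...,0]-ST[0],X[...,1]-ST[1])<.09)&(p.min(2)>130)&(X[...,2]>.08)&(X[...,2]<.13)
    W=biggest(W); Q=X[W]; A=np.c_[Q[:,:2]-ST[:2],np.ones(len(Q))]; k=np.linalg.lstsq(A,Q[:,2],rcond=None)[0]
    print(c,W.sum(),"plane",k,"pitch along sx",k[:2]@sx[:2],"roll",k[:2]@sy[:2])
    r=plate2(c,p,k[2],ST[:2],.09); print("rect",r); b=Q[:,:2]-ST[:2]; u=b@sx[:2];v=b@sy[:2]
    print("u",np.percentile(u,[0.5,99.5]),"v",np.percentile(v,[1,99]))
    far=(u>.02); print("far v",np.percentile(v[far],[1,99]))
cv2.imwrite("pics/s4.png",np.hstack([cv2.resize(ims[0][250:430,340:520],(400,400)),cv2.resize(ims[1][80:260,340:520],(400,400))]))
E
```

```text
tcp [ 0.58889075 -0.17694638  0.07569347] [-0.37  0.65  1.59  0.    0.9   1.3 ] 0.5595057816340464 26.025
side 1843 plane [-0.00786572  0.0057967   0.09919579] pitch along sx -0.0083675341020051 roll 0.005045353600267611
rect (array([ 654.8, -183.5]), array([54.1, 94.2]), -6.45)
u [-0.0156329   0.06431831] v [-0.02641366  0.02377026]
far v [-0.02613933  0.02403036]
top 13 plane [0.27934338 0.1369652  0.07739911] pitch along sx 0.2654975479038882 roll 0.162182743362092
rect (array([ 703.4, -164.7]), array([ 5.4, 11.2]), -0.39)
u [0.05403299 0.06436036] v [0.02348977 0.0281936 ]
far v [0.02348977 0.0281936 ]
```

View pics/s4.png

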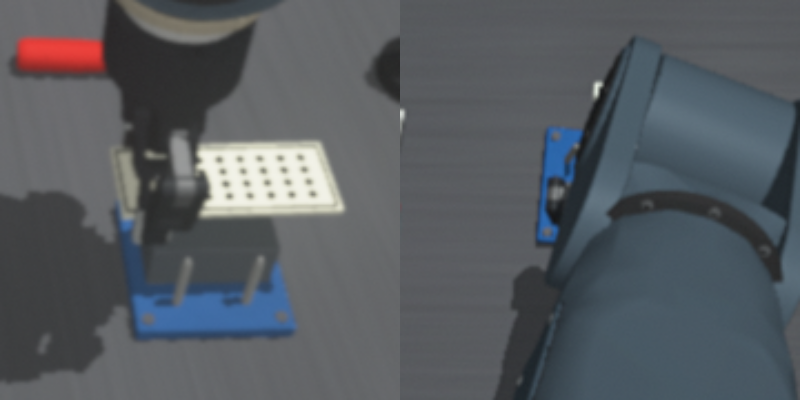

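The plate is level. In the side camera it sits about 1 mm too far +y relative to the stand, and the top camera agrees. I shift it 1 mm and set it down slowly under force watch.

```bash
python3 - <<'E'
from h import *
T=ST-.047*sx-.001*sy
m.move_l((T+[0,0,.075]).tolist(),None,.05); m.dwell(.2); f0=m.current_force(); print(f0)
m.move_l((T+[0,0,.042]).tolist(),None,.06); print(m.current_force()-f0)
m.move_l((T+[0,0,.033]).tolist(),None,.02); f=m.current_force()-f0; print(f)
z=.033
while z>.0275 and abs(f).max()<3:
    z-=.0005; m.move_l((T+[0,0,z]).tolist(),None,.01); f=m.current_force()-f0
    print(round(z,4),f.round(2))
m.dwell(.1); print(m.current_force()-f0,m.current_ft_torque(),m.current_ee_pos(),m.current_grip_width(),m.current_time())
p,d=m.grab_frame("side"); cv2.imwrite("pics/s5.png",cv2.resize(p[250:430,340:520,::-1],(500,500)))
E
```

```text
[-0.48802007  0.24311486 -1.0404606 ]
[ 0.66421923 -0.14791148 -0.37860618]
[ 0.14890487 -0.31161044  1.12488205]
0.0325 [0.27 0.3  1.38]
0.032 [ 0.41  0.05 -0.24]
0.0315 [ 0.2  -0.72  0.55]
0.031 [ 1.39 -1.73  0.41]
0.0305 [-0.04  0.11  0.87]
0.03 [-0.74  0.15  1.24]
0.0295 [-0.7   0.08  5.26]
[-1.10540374 -0.31940647  6.05223713] [ 0.11696376  0.32361112 -0.01110623] [ 0.58853163 -0.17790506  0.02978075] 0.5592112147154696 29.725
```

View pics/s5.png

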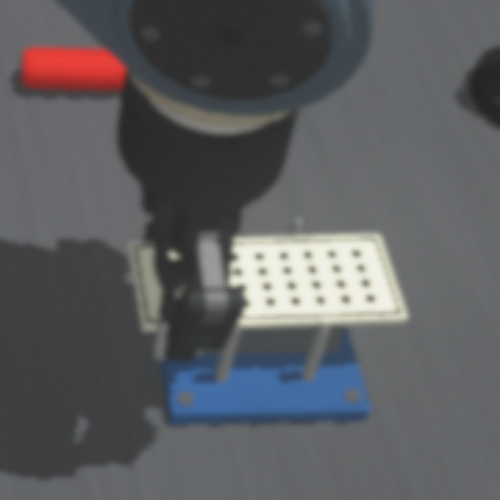

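Contact came at the expected height, so the plate is flat between the pins and not standing on them. Now I release.

```bash
python3 - <<'E'
from h import *
p0=m.current_ee_pos(); T=ST-.047*sx-.001*sy
m.move_l((T+[0,0,.0299]).tolist(),None,.01)
m.set_gripper(.62,20); m.set_gripper(.95); print(m.current_force())
m.move_l((T+[0,0,.12]).tolist(),None,.08); m.move_ptp([.42,.05,.2],rot(ys)); m.dwell(.3)
ims=[]
for c in("side","top"):
    p,d=m.grab_frame(c); ims.append(p[:,:,::-1]); r=plate2(c,p,.054,ST[:2],.09); X=cloud(c,d)
    W=(d>0)&(np.hypot(X[...,0]-ST[0],X[...,1]-ST[1])<.06)&(p.min(2)>130)&(X[...,2]>.03); Q=X[W]; k=np.linalg.lstsq(np.c_[Q[:,:2]-ST[:2],np.ones(len(Q))],Q[:,2],rcond=None)[0]
    s=np.array({"side":[634.8,-183.2],"top":[635.5,-179.1]}[c]); e=r[0]-s
    print(c,r,"u,v mm rel stand",e@sx[:2],e@sy[:2],"plane",k)
print(m.current_time(),m.current_ee_pos())
cv2.imwrite("pics/s6.png",np.hstack([cv2.resize(ims[0][250:430,340:520],(400,400)),cv2.resize(ims[1][80:260,340:520],(400,400))]))
E
```

```text
[ 0.72694479 -0.42496985 -0.46005856]
side (array([ 634.4, -183.7]), array([ 52.5, 131.5]), -4.38) u,v mm rel stand -0.3521045855505294 -0.5348105840709135 plane [ 0.0007245  -0.00228539  0.05368194]
top (array([ 635.7, -179.5]), array([ 52.1, 131.7]), -4.28) u,v mm rel stand 0.23609317461558685 -0.379815761784522 plane [-0.0010887   0.00346229  0.05300912]
33.45 [0.42013715 0.04980066 0.19985567]
```

View pics/s6.png

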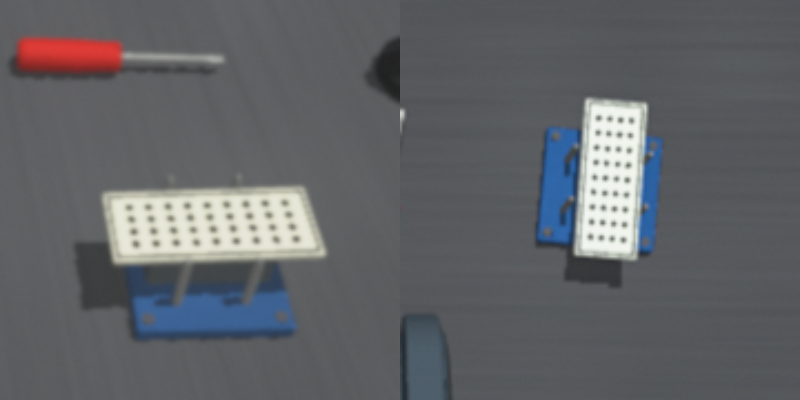

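The plate lies flat and centred between the four pins, and the robot is clear of it.

```bash
python3 -c "
from bench import manip as m
m.sign_off()"
```

```text
the job is handed in; nothing more can be done
```

The calibration plate now lies flat between the four pins of the measuring stand. I handed the job in at about 33.5 s of robot time; sign-off reports no verdict.

- **Sliding out:** I pressed with the closed fingers at about 8 to 11 N in the force readings and slid the plate 58 mm forward. It lay flat with about 44 mm hanging over the edge.
- **Moving it:** I gripped the overhanging end by its sides at 60 N, lifted it level about 50 mm, and set it down with about 6 N of contact force.
- **Final checks:** Both cameras put the plate within 0.4 mm lengthwise and 0.6 mm sideways of the stand's centre. It is about 1° off the stand's direction, with tilt below 0.005 rad. The fingers are open and well clear.
- **Disagreement:** The two cameras differed by about 4 mm in world y throughout. I used their mean for the approach and compared plate with stand within each camera for the final placing.
- **Not checked:** I did not measure the bystanders again after the job. The pictures on the way showed none of them disturbed.

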